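Clamp an oak block down for drilling

ROBOT

A 7-joint arm with a two-finger parallel gripper is mounted at the origin on a cart in front of the work surface, level with it; the furniture and walls round the work are solid. World frame = base frame: x ahead of the robot, y to its left, z up, the work surface at z = 0. Lengths are in mm, angles in rad, forces in N, time in s.
With the tool pointing down it reaches from about 425 to 925 mm from the base axis. Payload 6.8 kg.
Tool frame: the origin (TCP) lies on the centre line of the jaws, within the pads' length; the fingertips stand 25 mm ahead of it and the grasp point (between the pads) lies 6 mm ahead of it; z points along the fingers, y is the line along which they close (so a half turn about z gives the same grasp; the last joint's range is limited). The gripper opens to 88 mm and grips with 3 to 60 N. Pads are 20 mm wide; open, the fingers measure 115 mm over their backs; the gripper's body (75 mm by 178 mm) begins 61 mm behind the grasp point.
Start: joints at [1.196, 0.477, 0.022, 1.555, -0.011, 1.109, -0.083], TCP at [177.97, -651.133, 220.764] pointing down, gripper open.
Joint ranges: [-2.96, 2.96], [-0.34, 2.1], [-1.41, 1.46], [0.24, 2.44], [-1.37, 4.51], [0.17, 1.92], [-2.96, 2.96]. Speed limits (rad/s): [2.39, 2.39, 3.14, 3.14, 3.14, 3.14, 3.14].

INTERFACE

Orientations are given as a unit quaternion [w, x, y, z].
In Python, from rig import robot gives the robot as it stands.
- The arm moves only by the tool step_arm, never from a script. Its argument "commands" is a list of rows, each an object with "translation": the shift along the tool's x, y, z each as a share of 30 mm, from -1 to 1, a list of three; "dr": the turn, a rotation vector about the tool's x, y, z each as a share of 45 degrees, from -1 to 1, a list of three. In form: [{"translation": [tx, ty, tz], "dr": [rx, ry, rz]}, ...]. A call has 1 to 8 rows; each row shifts and turns the commanded pose from where the row before left it, along the tool's axes as they then stand; what a row does not reach is not made up. A row lasts 1/12 s, in which the tool goes at most 41.7 mm and 7.16 degrees, less where a joint would pass 70% of its speed; a pose out of reach is approached as far as the arm can. A call with a number of a shift or a turn outside -1 to 1 is refused whole. A call with a gripper value outside its range is refused whole. "jaw" is the closure, from -1 (fully open) to 1 (shut), so that 0 is half open, set as the call begins (left out, the last holds). The fingers move at their own pace and stop on an object; "grip_force" is the grip in N (left out, the last holds). Time passes only in rows, so rows that do not move let the fingers close. It gives the time, the measured TCP pose, the force, the opening and the grip force at its end, in the units of the state.
- robot.read_state(): the state, without advancing time (a new reading comes with each control period).
- robot.capture(name): name is "scene" or "top" or "wrist"; returns a dict with "image" (384x512x3 uint8, blue, green, red), "depth" (384x512 float32, mm along the optical axis (not along the pixel's ray), 0 where there is no reading), "fx", "fy", "cx", "cy" (pixels), "distortion" ([k1, k2, p1, p2, k3] as OpenCV has them; the pictures are not rectified), "R" (3x3) and "t" (3): a world point X has camera coordinates R X + t; the wrist camera has in their place "T_tool_cam" (4x4, takes a point from camera to tool coordinates, whose origin is the TCP and whose axes are the flange's). Camera axes: x right, y down, z forward; pixel columns grow to the right and rows downward; lengths in mm; the calibration is good to about 2 mm. A picture is of the moment at which its call begins: read the wrist's pose just before it.
- robot.finish_job(): hands the job in; it is judged then, once.
The state is a dict: "clock": time; "joint_pos": joint angles; "qvel": joint speeds; "tau": joint torques, N m; "position": TCP position; "orientation": TCP orientation; "force": force on the tool from outside, world axes, zero at the start; "moment": the same for the moment, N m; "finger_gap": finger opening in mm; "grasp_force": force on a finger pad.
Only numpy, scipy, OpenCV 4.12 (cv2) and the standard library are available. Lean on these libraries where they do the work, as an engineer would, in place of code of your own. Each camera call takes 0.05 s, during which the arm holds its last target. There are 200 camera calls.

TASK

Clamp the oak block down where it lies on the plywood base so that it can be drilled: slide the clamp's arm gently down its upright bar until the pad sits on the block and the arm tips up and jams firmly on the bar, then turn the wooden T-handle clockwise (seen from above) until the spring above the pad is squeezed through about three quarters of its travel, and let go. Do not force the arm, shift the block or squeeze the spring right home, and leave the other things on the bench where they are.

Things in the scene. Friction and masses are not known exactly. Their poses are not given: they have to be found in the camera images.
- clamp_base: plywood baseboard of the clamp, 250 x 130 x 18 mm, fixed; origin at the centre of its underside, x along its length. Upright steel bar (20 mm along x, 10 mm along y) at x = -65 mm, up to 172 mm above the bench (its top 6 mm a 24 x 14 mm cap). A flat arm, 18 mm wide and 22 mm high, leads from the sleeve on the bar along +x to the screw over x = +45 mm, y = 0
- jaw: the clamp's sliding arm; its dark steel sleeve runs round the bar: 47 (x) x 64 (y) x 34 mm; origin at the sleeve's middle, on the bar's axis; axes as clamp_base but for its tilt. A shoulder 27 mm wide is free at each side of the bar along y: pushed down there it slides with 2 to 8 N, pushed out on the arm it jams. Jammed, the push rises by 10 N per mm: 12 to 20 N is firm, over 32 N strains it
- sleeve_top (a point): point on the bar's axis at the height of the sleeve's flat top, 17 mm above the sleeve's origin
- jaw_slide (a joint): height of the arm on the bar, m, growing upward; 0 when the sleeve's origin is 99 mm above the bench. The pad meets the block a few mm above 0; the sleeve then goes on down with hardly any push while the arm tips up, and jams a few mm below 0, to be felt by the push rising. It stays where it is left: its weight and a spring in the sleeve jam it
- jaw_tilt (a joint): tilt of the arm on the bar, rad, about a level axis through the sleeve; positive = screw end up (0.03 to 0.06 when jammed by the work), negative = screw end sagging (about -0.04 at the start)
- handle_grip (a point): middle of the wooden T-handle that turns the screw, 45 mm above the level of the sleeve's origin; the handle is a bar 64 mm long (its own x), 14 mm thick (its own y), 24 mm high, with its underside 20 mm above the arm's boss (a 24 mm collar lies just under it); it stays at its height on the arm while the ram comes out below. z is the screw's axis
- screw (a joint): turn of the handle, rad; 0 = ram fully back (at the start), grows clockwise seen from above, up to 6.2; each rad sends the ram 1.9 mm down; stiff enough (0.12 N m) to stay where it is left
- pad_face (a point): centre of the underside of the round rubber pad, 28 mm across, on the ram's lower end
- pad_spring (a joint): how far the pad is pushed up against its spring, m: 0 free, 0.005 squeezed home; 6 N per mm. It stands at about 0.0015 to 0.0025 once the arm is jammed; from there each rad of the handle adds about 0.001, since the arm tips up further
- oak_work: loose oak block to be clamped, 60 (x) x 98 (y) x 45 mm, lying on the baseboard under the pad; origin at the centre of its underside
- pine_offcut: bystander: pine offcut 44 x 78 x 36 mm on the bench, origin at the centre of its underside
- marker: bystander: marker pen 17 x 135 x 16 mm on the bench, origin at its underside's centre
- profile_offcut: bystander: aluminium profile 30 x 120 x 30 mm on the bench, origin at the centre of its underside

How it is judged:
By the outcome, as a careful person would: the job done as asked, in the order asked, and still so for the second after the job is handed in, with the robot touching nothing.
It also fails if it takes over 51 s, if anything falls off the work surface, if the arm or the gripper's body presses on something with over 40 N, if the wrist force passes 120 N, or if a joint passes its speed limit or range.

## Working session

There is one attempt and no reset: what is moved stays moved. The work goes in short steps, Python scripts to look and compute and a tool call to move; the robot and the scene stay as the last step left them, time stands still between calls to the robot, and variables do not carry over. Pictures are saved under pics/ and viewed, at most 10 in all, crops included, and the job is handed in when it is done.

Besides the shell and the picture viewer there is one more tool, called after "Emit:" in YAML: its name, and indented under it one key for each argument. step_arm: Moves the arm, as the interface text tells. Its arguments: {"type":"object","properties":{"commands":{"type":"array","items":{"type":"object","properties":{"translation":{"type":"array","items":{"type":"number","minimum":-1,"maximum":1}},"dr":{"type":"array","items":{"type":"number","minimum":-1,"maximum":1}}}}},"jaw":{"type":"number"},"grip_force":{"type":"number"}},"required":["commands"]}

```bash
mkdir -p pics; ls
python3 - <<'E'
from rig import robot
import cv2,numpy as np,pickle
s=robot.read_state(); print(s)
for n in("scene","top"):
    c=robot.capture(n); pickle.dump(c,open(n+'.pkl','wb')); cv2.imwrite(f'pics/{n}0.png',c['image']); print(n,c['fx'],c['cx'],c['cy'],c['distortion'],c['R'],c['t'])
E
```

```text
pics
{'clock': 0.0, 'joint_pos': array([ 1.19588036,  0.47779278,  0.02236039,  1.55643432, -0.01151019,
        1.10928379, -0.08307708]), 'qvel': array([ 0.00132561, -0.00109392, -0.0004914 , -0.00212447, -0.00034252,
        0.0003036 ,  0.00064687]), 'tau': array([-7.82493553e-04, -5.82856965e+01,  1.53423920e+00, -2.72608531e+01,
       -5.44462621e-02,  1.69981556e-02,  2.02239771e-04]), 'position': array([ 177.7901394 , -650.54647441,  219.79426488]), 'orientation': array([-8.75668194e-04,  9.91112498e-01,  1.33023363e-01, -1.84570464e-04]), 'force': array([ 0.4045735 ,  0.4314704 , -0.64552125]), 'moment': array([ 0.03131024,  0.0259222 , -0.02769024]), 'grasp_force': 0.0, 'finger_gap': 87.95581233143618}
scene 499.59664709452187 260.4371819396964 187.31217853263587 [0.02642314 0.         0.         0.         0.        ] [[-0.57062285 -0.82109098 -0.01411293]
 [-0.34630071  0.25617573 -0.90246873]
 [ 0.74462432 -0.51008196 -0.43052411]] [290.71416871 285.82397783 972.62942998]
top 439.4829068088108 257.5244631699657 184.29442960230523 [-0.15677226  0.          0.          0.          0.        ] [[ 0.00354209 -0.99998939 -0.00294394]
 [-0.9801235  -0.00288773 -0.19836732]
 [ 0.19835672  0.00358806 -0.98012333]] [  18.32743763  516.88087009 1237.66043847]
```

View pics/scene0.png

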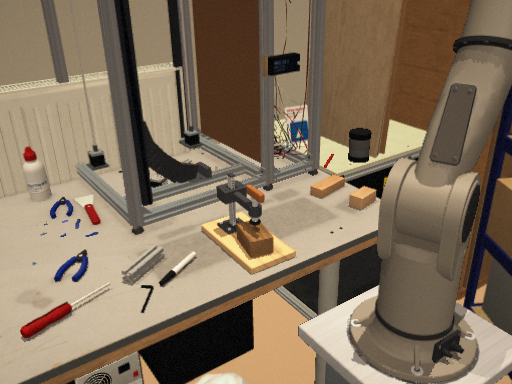

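View pics/top0.png

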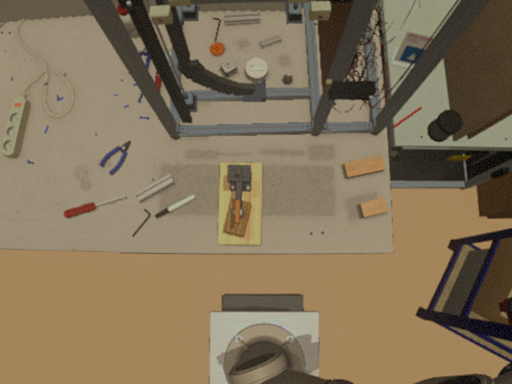

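The clamp base is around (240,203) in the top view. Its sleeve is at (238,178), the handle at about (237,213), and the arm points toward the robot. Next I'll measure with depth.

```bash
cat > h.py <<'E'
import cv2,numpy as np,pickle
def cloud(c,R=None,t=None):
    K=np.array([[c['fx'],0,c['cx']],[0,c['fy'],c['cy']],[0,0,1]])
    h,w=c['depth'].shape; v,u=np.mgrid[:h,:w]
    p=cv2.undistortPoints(np.stack([u,v],-1).reshape(-1,1,2).astype(float),K,np.array(c['distortion'])).reshape(h,w,2)
    P=np.dstack([p,np.ones((h,w))])*c['depth'][...,None]
    R=c['R'] if R is None else R; t=c['t'] if t is None else t
    W=(P-np.array(t))@np.array(R); W[c['depth']<=0]=np.nan
    return W
E
python3 - <<'E'
from h import *
np.set_printoptions(precision=1,suppress=True,linewidth=160)
c=pickle.load(open('top.pkl','rb'));W=cloud(c)
s=pickle.load(open('scene.pkl','rb'));S=cloud(s)
print('bench',np.nanmedian(W[200:210,290:320].reshape(-1,3),0))
for nm,C,b in(('top',W,(slice(155,255),slice(205,275))),('scene',S,(slice(170,275),slice(195,300)))):
    P=C[b].reshape(-1,3); P=P[np.isfinite(P).all(1)]
    P=P[(P[:,2]>10)&(P[:,0]>420)&(P[:,0]<760)&(abs(P[:,1])<150)]
    for lo,hi in((12,24),(55,70),(95,112),(112,130),(130,150),(150,165),(165,180)):
        Q=P[(P[:,2]>lo)&(P[:,2]<hi)]
        if len(Q)>4: 
            r=cv2.minAreaRect(Q[:,:2].astype(np.float32)); print(nm,lo,hi,len(Q),Q.mean(0),np.percentile(Q,3,0),np.percentile(Q,97,0),r)
im=cv2.resize(np.hstack([c['image'][155:255,200:280],s['image'][165:265,200:300][:, :]]),None,fx=4.4,fy=4.4,interpolation=cv2.INTER_CUBIC)
cv2.imwrite('pics/crop.png',im);print(im.shape)
E
```

```text
bench [ 466.  -121.1    0.2]
top 12 24 1345 [504.2  70.   18.1] [426.6   9.7  13.7] [589.  134.9  22.8] ((506.32464599609375, 72.86808776855469), (129.8695526123047, 173.3657989501953), 88.92732238769531)
top 55 70 201 [445.5  73.   63. ] [421.6  44.2  58.5] [468.3 104.5  67.5] ((441.8475036621094, 73.72201538085938), (59.94871139526367, 53.61467361450195), 77.95429229736328)
top 95 112 5 [513.6  54.5 105.2] [509.4  44.2 100.7] [526.4  77.  109.9] ((517.3202514648438, 63.073448181152344), (41.06437301635742, 4.288621425628662), 62.88981246948242)
top 112 130 136 [476.8  71.5 125.6] [424.1  49.2 116.6] [510.7  90.9 129.7] ((482.57586669921875, 67.25970458984375), (122.51179504394531, 61.123050689697266), 8.43060302734375)
top 130 150 390 [522.8  71.7 136.6] [428.5  40.6 130.7] [553.4 102.3 144.4] ((488.0556945800781, 72.06344604492188), (133.50880432128906, 63.60934066772461), 0.25878655910491943)
top 165 180 103 [476.4  72.8 172. ] [421.2  66.5 167.8] [541.6  78.8 176.5] ((481.26800537109375, 72.64932250976562), (11.577424049377441, 121.88176727294922), 89.21160888671875)
scene 12 24
[... 550 characters left out ...]
1.4 122.5] [422.   48.3 112.9] [546.3 104.1 129.2] ((490.3758544921875, 74.78465270996094), (66.73161315917969, 141.04647827148438), 86.88267517089844)
scene 130 150 277 [521.4  76.2 136.2] [424.4  43.2 130.4] [555.5 103.4 148. ] ((489.2046203613281, 72.87533569335938), (66.92109680175781, 137.45399475097656), 88.41290283203125)
scene 150 165 77 [479.5  77.  157.7] [421.9  68.  151. ] [543.5  81.  164.5] ((484.3364562988281, 74.41958618164062), (11.291836738586426, 127.10221099853516), 87.96434783935547)
scene 165 180 83 [479.3  74.6 169.3] [422.1  66.7 165.1] [544.3  81.  172.2] ((484.55096435546875, 74.099365234375), (15.135282516479492, 128.8125762939453), 89.87821960449219)
(440, 792, 3)
```

View pics/crop.png

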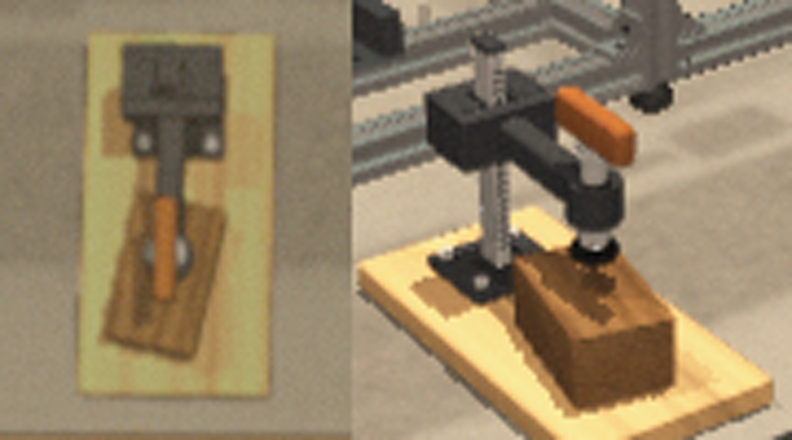

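The crop shows the base nearly square to the world, with the bar top at (490,45) in the right half. The sleeve is wide across y, and the orange handle lies along the clamp's x over the rotated block. I'll rerun the fits without the x cutoff.

Run:
```python
from h import *
np.set_printoptions(precision=1,suppress=True,linewidth=160)
for n in('top','scene'):
    c=pickle.load(open(n+'.pkl','rb'));W=cloud(c);I=c['image'].astype(int)
    P=W.reshape(-1,3);C=I.reshape(-1,3)
    ok=np.isfinite(P).all(1)&(P[:,0]>320)&(P[:,0]<620)&(P[:,1]>-10)&(P[:,1]<160)
    P=P[ok];C=C[ok]
    def rep(l,m):
        Q=P[m]
        if len(Q)>4:
            Q=Q[(abs(Q-np.median(Q,0))<np.array([140,80,12])).all(1)]
            print(n,l,len(Q),Q.mean(0),np.percentile(Q,2,0),np.percentile(Q,98,0),cv2.minAreaRect(Q[:,:2].astype(np.float32)))
    rep('base',(P[:,2]>13)&(P[:,2]<23)&(C[:,2]>90))
    rep('block',(P[:,2]>57)&(P[:,2]<68)&(C[:,2]>60))
    rep('handle',(C[:,2]>130)&(C[:,0]<80)&(P[:,2]>140))
    rep('handletop',(C[:,2]>130)&(C[:,0]<80)&(P[:,2]>166))
    rep('sleevetop',(P[:,2]>128)&(P[:,2]<146)&(P[:,0]>500))
    rep('bartop',(P[:,2]>160)&(P[:,0]>500))
    W2=W[(W[...,0]>600)&(W[...,0]<800)&(W[...,2]>150)&(W[...,2]<500)]; 
    if len(W2):print('frame min',np.percentile(W2,1,0))
```

```text
top base 1915 [456.7  65.4  18. ] [344.7   9.6  13.7] [589.1 131.7  22.4] ((467.73486328125, 71.25299072265625), (126.27978515625, 250.99444580078125), 89.22315216064453)
top block 502 [413.5  79.1  62.9] [370.1  44.3  58.5] [465.3 112.6  67.2] ((419.84619140625, 78.83964538574219), (60.120174407958984, 98.16974639892578), 77.34724426269531)
top handle 105 [421.6  73.5 171.7] [392.6  67.9 166.3] [447.6  78.8 176.5] ((420.9632263183594, 73.28128814697266), (57.96358108520508, 10.825282096862793), 0.42749014496803284)
top handletop 104 [421.8  73.5 171.8] [392.6  67.9 167.1] [447.6  78.8 176.5] ((420.9632263183594, 73.28128814697266), (57.96358108520508, 10.825282096862793), 0.42749014496803284)
top sleevetop 354 [529.3  71.7 136.5] [504.9  40.5 130.3] [553.8 103.7 141.4] ((527.5550537109375, 72.28531646728516), (63.6622200012207, 54.363914489746094), 89.93417358398438)
top bartop 44 [531.6  72.  172. ] [520.7  66.3 167.9] [542.2  77.4 176.7] ((531.3656005859375, 71.91433715820312), (21.94903564453125, 11.004295349121094), 1.2566627264022827)
frame min [ 651.8 -669.6  154.3]
scene base
[... 385 characters left out ...]
2.3  69.1 163.8] [451.1  80.4 172.3] ((422.8851318359375, 75.0293960571289), (13.75430679321289, 61.652313232421875), 87.34782409667969)
scene handletop 71 [421.3  75.3 169.8] [392.3  69.1 167.3] [451.4  80.4 172.3] ((422.8851318359375, 75.0293960571289), (13.75430679321289, 61.652313232421875), 87.34782409667969)
scene sleevetop 263 [528.5  76.5 134.6] [509.2  42.9 128.5] [555.9 104.1 142.8] ((529.093505859375, 71.92654418945312), (67.23381042480469, 57.654335021972656), 88.41290283203125)
scene bartop 48 [532.3  73.4 167.4] [521.7  66.6 160.4] [547.1  78.8 171.4] ((534.8125, 72.79707336425781), (28.37313461303711, 12.530068397521973), 0.6226651668548584)
frame min [  653.5 -1066.3   154.1]
```

Emit:
step_arm:
  commands:
    - {"translation": [0,0,-0.5],"dr": [0,0,0.1]}
    - {"translation": [0.5,-0.8,-0.3],"dr": [0,0,0.1]}
    - {"translation": [0.5,-0.8,0],"dr": [0,0,0.14]}
  jaw: 0.32
  grip_force: 20

```text
clock: 0.35
position: [199.3, -600.4, 246.0]
orientation: [0.001, 1.0, -0.004, 0.0]
force: [0.6, 0.8, -0.3]
finger_gap: 71.6
grasp_force: 0.0
```

Emit:
step_arm:
  commands:
    - {"translation": [0.8,-0.9,0]}
    - {"translation": [0.8,-0.9,0]}
    - {"translation": [0.8,-0.9,0]}
    - {"translation": [0.8,-0.9,0]}
    - {"translation": [0.8,-0.9,0]}
    - {"translation": [0.8,-0.9,0]}
    - {"translation": [0.8,-0.9,0]}
    - {"translation": [0.8,-0.9,0]}

```text
schema error: expected keys translation, dr
```

```bash
python3 -c "
from rig import robot
s=robot.read_state();print(s['joint_pos'].round(3),s['position'].round(1))"
```

```text
[ 1.101  0.384  0.068  1.64  -0.027  1.116 -0.403] [ 199.3 -600.4  246. ]
```

Emit:
step_arm:
  commands:
    - {"translation": [0.8,-0.9,0],"dr": [0,0,0]}
    - {"translation": [0.8,-0.9,0],"dr": [0,0,0]}
    - {"translation": [0.8,-0.9,0],"dr": [0,0,0]}
    - {"translation": [0.8,-0.9,0],"dr": [0,0,0]}
    - {"translation": [0.8,-0.9,0],"dr": [0,0,0]}
    - {"translation": [0.8,-0.9,0],"dr": [0,0,0]}
    - {"translation": [0.8,-0.9,0],"dr": [0,0,0]}
    - {"translation": [0.8,-0.9,0],"dr": [0,0,0]}

```text
clock: 1.02
position: [393.2, -381.6, 244.6]
orientation: [-0.0, 1.0, -0.0, -0.0]
force: [0.6, -1.3, 0.1]
finger_gap: 30.2
grasp_force: 0.0
```

Emit:
step_arm:
  commands:
    - {"translation": [0.5,-0.9,0],"dr": [0,0,0]}
    - {"translation": [0.5,-0.9,0],"dr": [0,0,0]}
    - {"translation": [0.5,-0.9,0],"dr": [0,0,0]}
    - {"translation": [0.5,-0.9,0],"dr": [0,0,0]}
    - {"translation": [0.5,-0.9,0],"dr": [0,0,0]}
    - {"translation": [0.4,-0.9,0],"dr": [0,0,0]}
    - {"translation": [0,-0.9,0],"dr": [0,0,0]}
    - {"translation": [0,-0.9,0],"dr": [0,0,0]}

```text
clock: 1.68
position: [479.8, -165.6, 244.3]
orientation: [-0.0, 1.0, 0.0, -0.0]
force: [0.1, -0.3, -0.8]
finger_gap: 29.9
grasp_force: 0.0
```

```bash
python3 -c "
from rig import robot
s=robot.read_state();print(s['joint_pos'].round(3),s['position'].round(1))"
```

```text
[ 0.405  0.19  -0.222  1.909  0.048  1.049 -1.407] [ 479.8 -165.6  244.3]
```

Emit:
step_arm:
  commands:
    - {"translation": [0.2,-0.9,0],"dr": [0,0,0]}
    - {"translation": [0.2,-0.9,0],"dr": [0,0,0]}
    - {"translation": [0.2,-0.9,0],"dr": [0,0,0]}
    - {"translation": [0.2,-0.9,0],"dr": [0,0,0]}
    - {"translation": [0.2,-0.9,0],"dr": [0,0,0]}
    - {"translation": [0.2,-0.9,0],"dr": [0,0,0]}
    - {"translation": [0.2,-0.9,0],"dr": [0,0,0]}
    - {"translation": [0.2,-0.9,0],"dr": [0,0,0.02]}

```text
clock: 2.35
position: [527.5, 49.9, 244.5]
orientation: [0.0, 1.0, -0.008, -0.0]
force: [1.1, -0.1, 0.3]
finger_gap: 29.5
grasp_force: 0.0
```

Emit:
step_arm:
  commands:
    - {"translation": [0.13,-0.7,0],"dr": [0,0,0]}
    - {"translation": [0,0,0],"dr": [0,0,0]}
    - {"translation": [0,0,0],"dr": [0,0,0]}

```text
clock: 2.6
position: [531.6, 70.7, 244.4]
orientation: [-0.0, 1.0, -0.007, -0.0]
force: [-0.1, -0.6, -0.5]
finger_gap: 30.1
grasp_force: 0.0
```

```bash
cat >> h.py <<'E'
from scipy.spatial.transform import Rotation as Ro
def wrist(robot):
    s=robot.read_state(); c=robot.capture('wrist'); T=np.array(c['T_tool_cam'])
    q=s['orientation'];Rt=Ro.from_quat([q[1],q[2],q[3],q[0]]).as_matrix()
    Rwc=Rt@T[:3,:3]; tw=Rt@T[:3,3]+s['position']
    c['R']=Rwc.T; c['t']=-Rwc.T@tw
    return s,c,cloud(c)
E
python3 - <<'E'
from h import *
from rig import robot
np.set_printoptions(precision=2,suppress=True,linewidth=160)
s,c,W=wrist(robot); cv2.imwrite('pics/w1.png',c['image']); print(s['position'],s['joint_pos'],s['force'],c['T_tool_cam'])
P=W.reshape(-1,3);C=c['image'].reshape(-1,3).astype(int);ok=np.isfinite(P).all(1)&(P[:,2]<200);P=P[ok];C=C[ok]
for l,m in(('bartop',(P[:,2]>160)&(P[:,0]>490)),('sleeve',(P[:,2]>126)&(P[:,2]<146)&(P[:,0]>495)),('handle',(C[:,2]>130)&(C[:,0]<80)&(P[:,2]>150))):
    Q=P[m]
    if len(Q)>4: print(l,len(Q),Q.mean(0),np.percentile(Q,2,0),np.percentile(Q,98,0),cv2.minAreaRect(Q[:,:2].astype(np.float32)))
E
```

```text
[531.61  70.69 244.36] [ 0.07  0.25 -0.37  1.84  0.1   1.07 -1.93] [-0.09 -0.58 -0.54] [[   0.     -0.96   -0.29   80.27]
 [   1.      0.      0.     -0.39]
 [   0.     -0.29    0.96 -164.99]
 [   0.      0.      0.      1.  ]]
bartop 525 [535.37  71.47 172.48] [523.85  64.79 165.98] [545.96  78.11 174.19] ((534.7227783203125, 71.47593688964844), (13.456652641296387, 23.374164581298828), 89.45741271972656)
sleeve 3580 [541.17  79.79 136.67] [499.08  40.99 128.05] [675.72 263.19 139.51] ((582.8485717773438, 160.97093200683594), (280.13690185546875, 72.50415802001953), 60.64049530029297)
handle 286 [443.23  72.99 173.17] [432.46  67.85 171.06] [453.1   78.36 175.09] ((422.8539123535156, 72.9432144165039), (11.37130355834961, 61.911224365234375), 89.01443481445312)
```

View pics/w1.png

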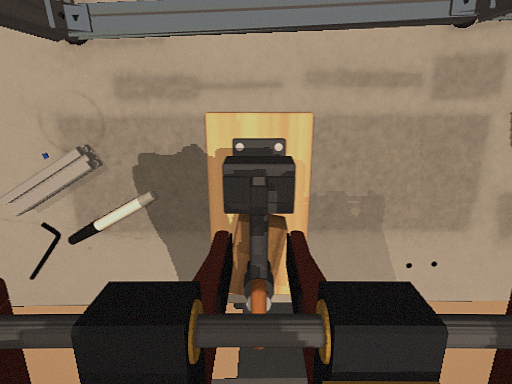

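The wrist view shows the bar cap at (258,185), centred between the fingers, with the sleeve's shoulders clear on both sides. I'll go down beside the bar.

Emit:
step_arm:
  commands:
    - {"translation": [0.08,-0.04,0.4],"dr": [0,0,0]}
    - {"translation": [0,0,0.6],"dr": [0,0,0]}
    - {"translation": [0,0,0.5],"dr": [0,0,0]}
    - {"translation": [0,0,0.5],"dr": [0,0,0]}
    - {"translation": [0,0,0.4],"dr": [0,0,0]}
    - {"translation": [0,0,0.1],"dr": [0,0,0]}
    - {"translation": [0,0,0],"dr": [0,0,0]}
    - {"translation": [0,0,0],"dr": [0,0,0]}

```text
clock: 3.32
position: [534.6, 70.4, 169.9]
orientation: [0.0, 1.0, -0.008, 0.0]
force: [0.6, -0.3, 0.5]
finger_gap: 29.8
grasp_force: 0.0
```

Emit:
step_arm:
  commands:
    - {"translation": [0,-0.05,0.03],"dr": [0,0,0]}
    - {"translation": [0,0,0.03],"dr": [0,0,0]}
    - {"translation": [0,0,0.03],"dr": [0,0,0]}
    - {"translation": [0,0,0.03],"dr": [0,0,0]}
    - {"translation": [0,0,0.03],"dr": [0,0,0]}
    - {"translation": [0,0,0.03],"dr": [0,0,0]}
    - {"translation": [0,0,0.03],"dr": [0,0,0]}
    - {"translation": [0,0,0.03],"dr": [0,0,0]}

```text
clock: 3.98
position: [534.3, 72.2, 162.5]
orientation: [0.0, 1.0, -0.008, 0.0]
force: [-0.1, 0.8, -0.7]
finger_gap: 30.1
grasp_force: 0.0
```

Emit:
step_arm:
  commands:
    - {"translation": [0,0,0.03],"dr": [0,0,0]}
    - {"translation": [0,0,0.03],"dr": [0,0,0]}
    - {"translation": [0,0,0.03],"dr": [0,0,0]}
    - {"translation": [0,0,0.03],"dr": [0,0,0]}

```text
clock: 4.32
position: [534.3, 72.3, 158.9]
orientation: [-0.0, 1.0, -0.008, -0.0]
force: [0.8, -0.4, -0.0]
finger_gap: 30.0
grasp_force: 0.0
```

Emit:
step_arm:
  commands:
    - {"translation": [0,0,0.03],"dr": [0,0,0]}
    - {"translation": [0,0,0.03],"dr": [0,0,0]}
    - {"translation": [0,0,0.03],"dr": [0,0,0]}

```text
clock: 4.57
position: [534.4, 72.2, 156.2]
orientation: [0.0, 1.0, -0.008, 0.0]
force: [0.4, -0.4, 0.3]
finger_gap: 30.1
grasp_force: 0.0
```

Emit:
step_arm:
  commands:
    - {"translation": [0,0,0.03],"dr": [0,0,0]}
    - {"translation": [0,0,0.03],"dr": [0,0,0]}
    - {"translation": [0,0,0.03],"dr": [0,0,0]}

```text
clock: 4.82
position: [534.4, 72.3, 153.5]
orientation: [0.0, 1.0, -0.008, 0.0]
force: [0.6, -0.1, -1.1]
finger_gap: 30.1
grasp_force: 0.0
```

No contact force yet, though contact was expected by now, so I'll check with the cameras.

Run:
```python
from h import *
from rig import robot
np.set_printoptions(precision=1,suppress=True,linewidth=160)
ims=[]
for n in('scene','wrist'):
    if n=='wrist': s,c,W=wrist(robot)
    else: c=robot.capture(n);W=cloud(c)
    P=W[np.isfinite(W).all(-1)]
    P=P[(abs(P[:,1]-72)<31)&(P[:,0]>508)&(P[:,0]<556)&(P[:,2]>100)&(P[:,2]<145)]
    print(n,len(P),np.histogram(P[:,2],np.arange(100,146,3)))
    ims.append(cv2.resize(c['image'][150:270,190:330] if n=='scene' else c['image'][140:340,150:370],(400,360)))
cv2.imwrite('pics/c2.png',np.hstack(ims))
```

```text
scene 367 (array([ 10,  11,  15,   9,  15,  17,  17,  18,  18,  23,  34, 118,  44,   9,   9]), array([100, 103, 106, 109, 112, 115, 118, 121, 124, 127, 130, 133, 136, 139, 142, 145]))
wrist 4052 (array([   0,    1,   19,   13,   17,   23,    1,    2,   10,   18,   14,   48, 3449,  400,   37]), array([100, 103, 106, 109, 112, 115, 118, 121, 124, 127, 130, 133, 136, 139, 142, 145]))
```

View pics/c2.png

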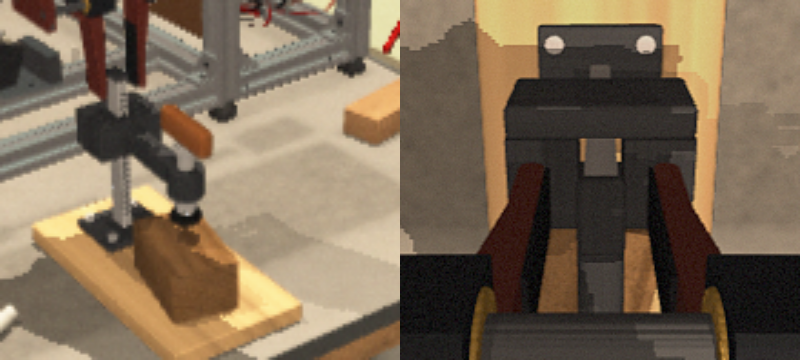

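Run:
```python
from h import *
from rig import robot
np.set_printoptions(precision=1,suppress=True,linewidth=170)
s,c,W=wrist(robot)
K=np.array([[c['fx'],0,c['cx']],[0,c['fy'],c['cy']],[0,0,1]])
pr=lambda X:cv2.projectPoints(np.array(X,float),cv2.Rodrigues(c['R'])[0],c['t'],K,np.array(c['distortion']))[0][:,0]
p=s['position'];print(p)
print('tips',pr([p+[0,15,-25],p+[0,-15,-25],p+[0,15,0]]))
print('cap',pr([[533,72,172]]),'sleeve corners',pr([[533+a,72+b,136.6] for a in(-23,23) for b in(-32,32)]))
for r in range(180,260,6): print(r,W[r,226:300:8,2].round(0),W[r,258].round(0))
```

```text
[534.3  72.2 153.4]
tips [[236.2 228.2]
 [283.  227.5]
 [233.2 245.5]]
cap [[260.2 263.5]] sleeve corners [[310.7 267.4]
 [210.4 268.7]
 [313.1 198.7]
 [205.9 200.3]]
180 [20. 27. 28. 26. 44. 27. 27. 28. 26. 20.] [544.  73.  44.]
186 [115. 115. 114. 114. 114. 114. 113. 114. 114. 113.] [558.  73. 114.]
192 [126. 126. 126. 126. 126. 127. 126. 127. 127. 126.] [558.  73. 126.]
198 [136. 137. 136. 137. 136. 136. 136. 137. 137. 137.] [557.  73. 136.]
204 [139. 139. 139. 140. 138. 140. 138. 139. 139. 138.] [554.  73. 138.]
210 [139. 139. 139. 139. 138. 138. 139. 138. 138. 139.] [550.  73. 138.]
216 [138. 138. 138. 138. 139. 139. 138. 138. 139. 138.] [546.  73. 139.]
222 [138. 138. 139.  18. 144. 143. 139. 138. 138. 138.] [544.  73. 144.]
228 [137. 136. 137.  20. 152. 152. 139. 138. 138. 138.] [544.  73. 152.]
234 [161. 139. 137. 112. 160. 160. 137. 138. 160. 161.] [544.  73. 160.]
240 [169. 138. 138. 171. 172. 172. 137. 138. 166. 168.] [546.  73. 172.]
246 [176. 136. 137. 173. 172. 172. 172. 138. 172. 176.] [543.  73. 172.]
252 [179. 137. 137. 172. 173. 173. 171. 137. 176. 181.] [540.  73. 173.]
258 [185. 138. 137. 172. 173. 173. 171. 138. 179. 188.] [537.  73. 173.]
```

Run:
```python
from h import *
from rig import robot
np.set_printoptions(precision=0,suppress=True,linewidth=190)
s,c,W=wrist(robot)
for r in range(226,262,3): print(r,*[W[r,k] for k in range(206,234,4)])
c=robot.capture('scene');W=cloud(c);P=W[np.isfinite(W).all(-1)]
P=P[(abs(P[:,0]-534)<20)&(abs(P[:,1]-72)<35)&(P[:,2]<230)&(P[:,2]>140)]
for z in range(140,200,4):
    Q=P[(P[:,2]>=z)&(P[:,2]<z+4)]
    if len(Q): print(z,len(Q),Q.min(0),Q.max(0))
```

```text
226 [490. 127.  18.] [540. 102. 138.] [540. 100. 137.] [540.  97. 138.] [540.  95. 138.] [540.  93. 138.] [540.  90. 138.]
229 [488. 127.  19.] [538. 102. 139.] [538. 100. 137.] [538.  98. 138.] [538.  95. 138.] [538.  93. 138.] [538.  90. 138.]
232 [485. 127.  20.] [536. 102. 139.] [536. 100. 139.] [545.  95. 159.] [545.  93. 158.] [545.  90. 158.] [536.  90. 138.]
235 [481. 127.  18.] [534. 103. 138.] [534. 100. 137.] [545.  94. 162.] [545.  92. 163.] [544.  90. 161.] [543.  88. 159.]
238 [478. 128.  19.] [532. 103. 139.] [545.  96. 166.] [545.  94. 167.] [545.  92. 166.] [545.  89. 167.] [543.  88. 163.]
241 [474. 128.  17.] [530. 103. 138.] [545.  95. 169.] [545.  93. 171.] [545.  91. 169.] [545.  89. 170.] [544.  87. 167.]
244 [471. 128.  20.] [528. 103. 138.] [545.  95. 173.] [545.  93. 173.] [545.  91. 173.] [545.  89. 173.] [543.  87. 171.]
247 [468. 128.  19.] [545.  96. 177.] [545.  94. 177.] [545.  92. 177.] [545.  90. 177.] [544.  89. 175.] [543.  87. 172.]
250 [464. 128.  19.] [545.  96. 179.] [546.  94. 181.] [545.  92. 180.] [545.  90. 180.] [543.  89. 176.] [541.  87.
[... 289 characters left out ...]
] [545.  93. 189.] [545.  91. 189.] [545.  89. 189.] [543.  88. 186.] [537.  87. 174.]
140 10 [523.  66. 140.] [540.  78. 144.]
144 10 [524.  66. 144.] [544.  78. 148.]
148 9 [524.  71. 149.] [542.  79. 151.]
152 18 [524.  53. 152.] [543.  95. 156.]
156 23 [521.  53. 156.] [544.  97. 160.]
160 36 [521.  48. 160.] [547.  99. 164.]
164 24 [522.  50. 164.] [543.  97. 168.]
168 48 [521.  50. 168.] [548.  97. 172.]
172 20 [522.  50. 172.] [545.  97. 176.]
176 22 [522.  50. 176.] [543.  97. 180.]
180 16 [520.  49. 180.] [541.  98. 183.]
184 24 [521.  51. 184.] [543.  98. 188.]
188 19 [522.  50. 189.] [545.  98. 192.]
192 21 [520.  49. 192.] [547. 101. 196.]
196 20 [520.  46. 196.] [544. 101. 200.]
```

Run:
```python
from h import *
from rig import robot
np.set_printoptions(precision=0,suppress=True,linewidth=190)
s,c,W=wrist(robot)
for r in range(256,384,8): print(r,*[W[r,k] for k in (100,150,190,208,240,260,330,360)])
c=robot.capture('scene');W=cloud(c);P=W[np.isfinite(W).all(-1)]
P=P[(abs(P[:,0]-534)<60)&(abs(P[:,1]-72)<110)&(P[:,2]<300)&(P[:,2]>180)]
for z in range(180,300,6):
    Q=P[(P[:,2]>=z)&(P[:,2]<z+6)]
    if len(Q): print(z,len(Q),Q.min(0),Q.max(0))
```

```text
256 [450. 249.   1.] [449. 194.   1.] [448. 150.   1.] [545.  96. 186.] [519.  85. 137.] [538.  72. 173.] [446.  -4.   2.] [446. -37.   2.]
264 [440. 250.   1.] [439. 195.   1.] [438. 151.   0.] [545.  95. 193.] [513.  85. 137.] [533.  72. 173.] [436.  -5.   1.] [436. -38.   2.]
272 [430. 252.   1.] [429. 196.   1.] [427. 152.  -1.] [545.  94. 200.] [464.  91.  64.] [529.  72. 173.] [426.  -5.   1.] [425. -39.   0.]
280 [420. 254.   0.] [419. 197.   2.] [419. 152.   2.] [545.  93. 207.] [457.  91.  64.] [524.  72. 173.] [415.  -6.  -1.] [415. -40.   1.]
288 [410. 255.   1.] [567. 101. 246.] [567.  90. 245.] [545.  92. 212.] [448.  91.  64.] [491.  73. 130.] [566.  53. 245.] [566.  46. 245.]
296 [567. 112. 249.] [567.  99. 249.] [566.  90. 248.] [545.  91. 217.] [440.  92.  64.] [485.  73. 130.] [566.  54. 249.] [566.  46. 248.]
304 [567. 111. 252.] [567.  98. 252.] [567.  89. 252.] [545.  90. 222.] [431.  92.  63.] [477.  73. 128.] [nan nan nan] [566.  47. 251.]
312 [567. 109. 255.] [567.  97. 255.] [565.  89. 253.] [545.  90. 226.] [422.  92.  64.] [471.  73. 129.] [566.  56. 255.] 
[... 1266 characters left out ...]
 37 [520.  44. 198.] [545. 101. 204.]
204 39 [521.  45. 205.] [545. 102. 210.]
210 38 [521.  45. 210.] [545. 102. 216.]
216 37 [520.  46. 216.] [548. 104. 222.]
222 36 [519.  42. 222.] [547. 104. 228.]
228 24 [519.  48. 228.] [542. 114. 234.]
234 83 [500.  -7. 234.] [568. 154. 240.]
240 139 [498.  -7. 240.] [567. 155. 246.]
246 216 [497.  -7. 246.] [565. 155. 252.]
252 140 [497.  -8. 252.] [558. 154. 258.]
258 142 [498. -14. 258.] [567. 160. 264.]
264 140 [499. -14. 264.] [565. 161. 270.]
270 246 [497. -13. 270.] [570. 164. 276.]
276 334 [499. -16. 276.] [566. 162. 282.]
282 83 [509.  55. 282.] [554. 115. 288.]
288 72 [511.  56. 288.] [554. 114. 294.]
294 63 [512.  55. 294.] [553. 114. 300.]
```

Both cameras put the fingertips at z≈154–155 while the reported position is z=153.4. So the reported point is at the fingertips, not 25 mm behind them. The body is 80 mm above the tips as expected. Contact should therefore come at a reading of about 137, and I'll keep going down.

Emit:
step_arm:
  commands:
    - {"translation": [0,0,0.1],"dr": [0,0,0]}
    - {"translation": [0,0,0.1],"dr": [0,0,0]}
    - {"translation": [0,0,0.1],"dr": [0,0,0]}
    - {"translation": [0,0,0.05],"dr": [0,0,0]}
    - {"translation": [0,0,0.05],"dr": [0,0,0]}
    - {"translation": [0,0,0.03],"dr": [0,0,0]}

```text
clock: 5.67
position: [534.2, 72.2, 140.3]
orientation: [0.0, 1.0, -0.008, -0.0]
force: [0.2, -0.8, 0.6]
finger_gap: 29.9
grasp_force: 0.0
```

Emit:
step_arm:
  commands:
    - {"translation": [0,0,0.03],"dr": [0,0,0]}
    - {"translation": [0,0,0.03],"dr": [0,0,0]}
    - {"translation": [0,0,0.03],"dr": [0,0,0]}

```text
clock: 5.92
position: [534.4, 72.3, 138.0]
orientation: [-0.0, 1.0, -0.008, 0.0]
force: [-0.6, 0.5, -0.1]
finger_gap: 29.5
grasp_force: 0.0
```

Emit:
step_arm:
  commands:
    - {"translation": [0,0,0.03],"dr": [0,0,0]}
    - {"translation": [0,0,0.03],"dr": [0,0,0]}
    - {"translation": [0,0,0.03],"dr": [0,0,0]}

```text
clock: 6.17
position: [534.5, 72.3, 135.4]
orientation: [-0.0, 1.0, -0.008, 0.0]
force: [-2.3, -0.2, 6.2]
finger_gap: 29.8
grasp_force: 3.3
```

Emit:
step_arm:
  commands:
    - {"translation": [0,0,0.03],"dr": [0,0,0]}
    - {"translation": [0,0,0.03],"dr": [0,0,0]}
    - {"translation": [0,0,0.03],"dr": [0,0,0]}
    - {"translation": [0,0,0.03],"dr": [0,0,0]}

```text
clock: 6.5
position: [534.5, 72.3, 132.4]
orientation: [0.0, 1.0, -0.008, 0.0]
force: [-1.9, -1.7, 7.4]
finger_gap: 29.8
grasp_force: 3.4
```

Emit:
step_arm:
  commands:
    - {"translation": [0,0,0.03],"dr": [0,0,0]}
    - {"translation": [0,0,0.03],"dr": [0,0,0]}
    - {"translation": [0,0,0.03],"dr": [0,0,0]}
    - {"translation": [0,0,0.03],"dr": [0,0,0]}

```text
clock: 6.83
position: [534.5, 72.3, 128.8]
orientation: [0.0, 1.0, -0.008, 0.0]
force: [-2.3, -0.0, 7.0]
finger_gap: 29.6
grasp_force: 3.4
```

Emit:
step_arm:
  commands:
    - {"translation": [0,0,0.03],"dr": [0,0,0]}
    - {"translation": [0,0,0.03],"dr": [0,0,0]}
    - {"translation": [0,0,0.03],"dr": [0,0,0]}
    - {"translation": [0,0,0.03],"dr": [0,0,0]}

```text
clock: 7.17
position: [534.5, 72.3, 125.1]
orientation: [0.0, 1.0, -0.008, 0.0]
force: [-1.8, -0.2, 7.0]
finger_gap: 29.7
grasp_force: 3.4
```

Emit:
step_arm:
  commands:
    - {"translation": [0,0,0.03],"dr": [0,0,0]}
    - {"translation": [0,0,0.03],"dr": [0,0,0]}
    - {"translation": [0,0,0.03],"dr": [0,0,0]}

```text
clock: 7.42
position: [534.5, 72.3, 122.4]
orientation: [0.0, 1.0, -0.008, 0.0]
force: [-2.6, -0.4, 7.5]
finger_gap: 29.8
grasp_force: 3.4
```

Emit:
step_arm:
  commands:
    - {"translation": [0,0,0.02],"dr": [0,0,0]}
    - {"translation": [0,0,0.02],"dr": [0,0,0]}

```text
clock: 7.58
position: [534.5, 72.3, 121.2]
orientation: [0.0, 1.0, -0.008, 0.0]
force: [-2.3, -0.5, 6.7]
finger_gap: 29.9
grasp_force: 3.3
```

Emit:
step_arm:
  commands:
    - {"translation": [0,0,0.02],"dr": [0,0,0]}
    - {"translation": [0,0,0.02],"dr": [0,0,0]}

```text
clock: 7.75
position: [534.5, 72.3, 120.0]
orientation: [0.0, 1.0, -0.008, 0.0]
force: [-2.2, -1.1, 6.1]
finger_gap: 29.8
grasp_force: 3.3
```

Emit:
step_arm:
  commands:
    - {"translation": [0,0,0.02],"dr": [0,0,0]}
    - {"translation": [0,0,0.02],"dr": [0,0,0]}

```text
clock: 7.92
position: [534.5, 72.3, 118.7]
orientation: [0.0, 1.0, -0.008, 0.0]
force: [-0.1, -0.6, 2.3]
finger_gap: 29.9
grasp_force: 1.6
```

Emit:
step_arm:
  commands:
    - {"translation": [0,0,0.02],"dr": [0,0,0]}
    - {"translation": [0,0,0.02],"dr": [0,0,0]}

```text
clock: 8.08
position: [534.5, 72.2, 116.9]
orientation: [-0.0, 1.0, -0.008, 0.0]
force: [-0.3, -0.2, -0.7]
finger_gap: 29.8
grasp_force: 0.0
```

Emit:
step_arm:
  commands:
    - {"translation": [0,0,0.02],"dr": [0,0,0]}
    - {"translation": [0,0,0.02],"dr": [0,0,0]}

```text
clock: 8.25
position: [534.3, 72.3, 115.5]
orientation: [-0.0, 1.0, -0.008, -0.0]
force: [0.2, 0.0, -0.3]
finger_gap: 29.6
grasp_force: 0.0
```

The force has dropped to about zero, so the pad is on the block and the arm is tipping. From here I'll use finer steps.

Emit:
step_arm:
  commands:
    - {"translation": [0,0,0.02],"dr": [0,0,0]}
    - {"translation": [0,0,0.02],"dr": [0,0,0]}

```text
clock: 8.42
position: [534.3, 72.2, 114.4]
orientation: [0.0, 1.0, -0.008, -0.0]
force: [-0.4, 0.1, 0.3]
finger_gap: 29.5
grasp_force: 0.1
```

Emit:
step_arm:
  commands:
    - {"translation": [0,0,0.015],"dr": [0,0,0]}
    - {"translation": [0,0,0.015],"dr": [0,0,0]}

```text
clock: 8.58
position: [534.4, 72.3, 113.6]
orientation: [0.0, 1.0, -0.008, 0.0]
force: [0.6, -0.5, 0.5]
finger_gap: 29.8
grasp_force: 0.3
```

Emit:
step_arm:
  commands:
    - {"translation": [0,0,0.015],"dr": [0,0,0]}
    - {"translation": [0,0,0.015],"dr": [0,0,0]}

```text
clock: 8.75
position: [534.5, 72.3, 112.8]
orientation: [0.0, 1.0, -0.008, 0.0]
force: [1.0, 0.0, 0.7]
finger_gap: 29.6
grasp_force: 0.7
```

Emit:
step_arm:
  commands:
    - {"translation": [0,0,0.015],"dr": [0,0,0]}
    - {"translation": [0,0,0.015],"dr": [0,0,0]}

```text
clock: 8.92
position: [534.6, 72.3, 112.0]
orientation: [-0.0, 1.0, -0.008, 0.0]
force: [1.3, -0.6, 1.5]
finger_gap: 30.1
grasp_force: 0.8
```

Emit:
step_arm:
  commands:
    - {"translation": [0,0,0.015],"dr": [0,0,0]}
    - {"translation": [0,0,0.015],"dr": [0,0,0]}

```text
clock: 9.08
position: [534.8, 72.3, 111.1]
orientation: [-0.0, 1.0, -0.008, 0.0]
force: [1.5, -0.3, 2.3]
finger_gap: 29.8
grasp_force: 1.0
```

Emit:
step_arm:
  commands:
    - {"translation": [0,0,0.015],"dr": [0,0,0]}
    - {"translation": [0,0,0],"dr": [0,0,0]}

```text
clock: 9.25
position: [534.8, 72.3, 110.7]
orientation: [-0.0, 1.0, -0.008, 0.0]
force: [1.0, -0.2, 1.8]
finger_gap: 29.8
grasp_force: 1.0
```

Emit:
step_arm:
  commands:
    - {"translation": [0,0,0.015],"dr": [0,0,0]}
    - {"translation": [0,0,0.01],"dr": [0,0,0]}

```text
clock: 9.42
position: [534.9, 72.3, 110.2]
orientation: [-0.0, 1.0, -0.008, 0.001]
force: [1.2, -1.0, 6.8]
finger_gap: 29.6
grasp_force: 3.0
```

Emit:
step_arm:
  commands:
    - {"translation": [0,0,0.01],"dr": [0,0,0]}
    - {"translation": [0,0,0.01],"dr": [0,0,0]}

```text
clock: 9.58
position: [534.9, 72.3, 109.8]
orientation: [0.0, 1.0, -0.008, 0.001]
force: [0.5, -0.7, 8.4]
finger_gap: 30.0
grasp_force: 4.2
```

Emit:
step_arm:
  commands:
    - {"translation": [0,0,0.01],"dr": [0,0,0]}
    - {"translation": [0,0,0.01],"dr": [0,0,0]}

```text
clock: 9.75
position: [535.0, 72.3, 109.5]
orientation: [0.0, 1.0, -0.008, 0.001]
force: [0.3, -2.2, 11.2]
finger_gap: 29.7
grasp_force: 5.5
```

Emit:
step_arm:
  commands:
    - {"translation": [0,0,0.01],"dr": [0,0,0]}
    - {"translation": [0,0,0.01],"dr": [0,0,0]}

```text
clock: 9.92
position: [535.0, 72.3, 109.2]
orientation: [0.0, 1.0, -0.008, 0.001]
force: [-0.6, -0.7, 13.5]
finger_gap: 30.1
grasp_force: 6.9
```

Emit:
step_arm:
  commands:
    - {"translation": [0,0,0.01],"dr": [0,0,0]}
    - {"translation": [0,0,0],"dr": [0,0,0]}

```text
clock: 10.08
position: [535.1, 72.3, 109.0]
orientation: [0.0, 1.0, -0.008, 0.001]
force: [-0.8, -0.5, 13.7]
finger_gap: 30.3
grasp_force: 6.7
```

Emit:
step_arm:
  commands:
    - {"translation": [0,0,0.01],"dr": [0,0,0]}
    - {"translation": [0,0,0.005],"dr": [0,0,0]}
    - {"translation": [0,0,0],"dr": [0,0,0]}

```text
clock: 10.33
position: [535.1, 72.3, 108.9]
orientation: [0.0, 1.0, -0.008, 0.001]
force: [-2.3, -2.3, 15.3]
finger_gap: 30.0
grasp_force: 8.0
```

About 15–16 N, so it is firmly jammed. Now I'll lift off and make a half turn, so the last joint has room for the clockwise turn later.

Emit:
step_arm:
  commands:
    - {"translation": [0,0,-0.1],"dr": [0,0,0]}
    - {"translation": [0,0,-0.3],"dr": [0,0,0]}
    - {"translation": [0,0,-0.6],"dr": [0,0,0]}
    - {"translation": [0,0,-0.8],"dr": [0,0,0]}
    - {"translation": [0,0,-0.8],"dr": [0,0,0]}
    - {"translation": [0,0,-0.8],"dr": [0,0,0]}
    - {"translation": [0,0,-0.6],"dr": [0,0,0]}
    - {"translation": [0,0,-0.2],"dr": [0,0,0]}

```text
clock: 11.0
position: [535.2, 72.8, 236.1]
orientation: [-0.0, 1.0, -0.008, 0.002]
force: [-0.9, -1.5, -0.2]
finger_gap: 30.0
grasp_force: 0.0
```

Emit:
step_arm:
  commands:
    - {"translation": [0,0,0],"dr": [0,0,-0.15]}
    - {"translation": [0,0,0],"dr": [0,0,-0.15]}
    - {"translation": [0,0,0],"dr": [0,0,-0.15]}
    - {"translation": [0,0,0],"dr": [0,0,-0.15]}
    - {"translation": [0,0,0],"dr": [0,0,-0.15]}
    - {"translation": [0,0,0],"dr": [0,0,-0.15]}
    - {"translation": [0,0,0],"dr": [0,0,-0.15]}
    - {"translation": [0,0,0],"dr": [0,0,-0.15]}
  jaw: 0

```text
clock: 11.67
position: [533.4, 72.2, 232.1]
orientation: [-0.0, 0.893, 0.45, -0.001]
force: [-0.1, 0.8, 0.7]
finger_gap: 43.7
grasp_force: 0.0
```

Emit:
step_arm:
  commands:
    - {"translation": [0,0,0],"dr": [0,0,-0.15]}
    - {"translation": [0,0,0],"dr": [0,0,-0.15]}
    - {"translation": [0,0,0],"dr": [0,0,-0.15]}
    - {"translation": [0,0,0],"dr": [0,0,-0.15]}
    - {"translation": [0,0,0],"dr": [0,0,-0.15]}
    - {"translation": [0,0,0],"dr": [0,0,-0.15]}
    - {"translation": [0,0,0],"dr": [0,0,-0.15]}
    - {"translation": [0,0,0],"dr": [0,0,-0.15]}

```text
clock: 12.33
position: [533.4, 72.2, 232.1]
orientation: [-0.001, 0.592, 0.806, -0.001]
force: [-0.1, 0.0, -0.3]
finger_gap: 44.1
grasp_force: 0.0
```

Emit:
step_arm:
  commands:
    - {"translation": [0,0,0],"dr": [0,0,-0.15]}
    - {"translation": [0,0,0],"dr": [0,0,-0.15]}
    - {"translation": [0,0,0],"dr": [0,0,-0.15]}
    - {"translation": [0,0,0],"dr": [0,0,-0.15]}
    - {"translation": [0,0,0],"dr": [0,0,-0.15]}
    - {"translation": [0,0,0],"dr": [0,0,-0.15]}
    - {"translation": [0,0,0],"dr": [0,0,-0.15]}
    - {"translation": [0,0,0],"dr": [0,0,-0.15]}

```text
clock: 13.0
position: [533.4, 72.1, 232.2]
orientation: [-0.001, 0.161, 0.987, -0.0]
force: [-0.0, -0.0, -0.2]
finger_gap: 43.9
grasp_force: 0.0
```

```bash
cat > m.py <<'E'
from h import *
from rig import robot
import sys
np.set_printoptions(precision=2,suppress=True,linewidth=160)
st=robot.read_state();print('st',st['clock'],st['position'],st['orientation'],st['joint_pos'],st['force'])
for n in('top','scene','wrist'):
    if n=='wrist': s,c,W=wrist(robot)
    else: c=robot.capture(n);W=cloud(c)
    cv2.imwrite(f'pics/{sys.argv[1]}_{n}.png',c['image'])
    P=W.reshape(-1,3);C=c['image'].reshape(-1,3).astype(int)
    ok=np.isfinite(P).all(1)&(abs(P[:,0]-460)<110)&(abs(P[:,1]-72)<62)&(P[:,2]<175);P=P[ok];C=C[ok]
    for l,m in(('handletop',(C[:,2]>120)&(C[:,0]<80)&(P[:,2]>148)),('sleevetop',(P[:,2]>102)&(P[:,2]<124)&(P[:,0]>510)&(C.max(1)<90)),('block',(abs(P[:,2]-63)<4)&(P[:,0]<480))):
        Q=P[m]
        if len(Q)>10:
            A=np.c_[Q[:,0]-500,np.ones(len(Q))];k=np.linalg.lstsq(A,Q[:,2],rcond=None)[0]
            print(n,l,len(Q),np.median(Q,0),cv2.minAreaRect(Q[:,:2].astype(np.float32)),'slope',k[0])
E
python3 m.py a
```

```text
st 13.0 [533.4   72.13 232.17] [-0.    0.16  0.99 -0.  ] [ 0.45  0.36 -0.87  1.82  0.31  1.1   0.72] [-0.04 -0.   -0.24]
top handletop 72 [427.37  73.84 154.57] ((427.4637756347656, 74.316162109375), (9.884227752685547, 57.93791198730469), 86.69574737548828) slope -0.05916693239496928
top sleevetop 86 [523.12  91.67 110.61] ((531.9793090820312, 88.14923095703125), (43.130191802978516, 25.610063552856445), 3.0336434841156006) slope -0.06572950407331771
top block 457 [409.51  84.75  63.32] ((419.9299011230469, 78.69183349609375), (60.186927795410156, 98.2610855102539), 77.30175018310547) slope -0.0034253191751341104
scene handletop 81 [421.22  77.01 152.28] ((425.1085205078125, 74.80482482910156), (12.716608047485352, 60.06010055541992), 87.73455810546875) slope -0.015974431086764166
scene sleevetop 207 [523.5   81.35 108.51] ((534.8509521484375, 72.68804168701172), (64.48774719238281, 49.51401138305664), 89.4921646118164) slope 0.015388755345997056
scene block 435 [408.85  86.3   61.88] ((420.9095153808594, 79.38117980957031), (60.53074264526367, 105.91287231445312), 77.40422821044922) slope -0.0014209587720146293
wrist handletop 996 [430.23  74.29 155.22] ((426.9604187011719, 72.88713073730469), (12.842339515686035, 61.279212951660156), 88.82500457763672) slope -0.04652366112137055
wrist sleevetop 2731 [528.84  77.52 111.55] ((533.9700927734375, 72.233642578125), (63.23564147949219, 47.72076416015625), 89.50106048583984) slope -0.0059135223556932475
wrist block 4003 [414.47  91.5   64.02] ((421.7520446777344, 78.71199798583984), (60.84296417236328, 98.2452163696289), 77.30510711669922) slope 0.0027303797389142443
```

The block has not moved, and the arm is tipped up about 0.05 rad with the sleeve at about −6 mm. The handle's top centre is near (426.5, 73.8, 155), so I'll go over it with a matching tool tilt.

Emit:
step_arm:
  commands:
    - {"translation": [0,0,0],"dr": [0,0,-0.13]}
    - {"translation": [0,0,0],"dr": [0,0,-0.13]}
    - {"translation": [0,0,0],"dr": [0,0,-0.13]}
    - {"translation": [0,0,0],"dr": [0,0.064,0]}
    - {"translation": [0.9,0,0],"dr": [0,0,0]}
    - {"translation": [0.9,0,0],"dr": [0,0,0]}
    - {"translation": [0.9,0,0],"dr": [0,0,0]}
    - {"translation": [0.8,0.03,0],"dr": [0,0,0]}

```text
clock: 13.82
position: [427.6, 75.7, 237.7]
orientation: [-0.026, 0.014, 1.0, 0.0]
force: [-1.0, 0.4, 0.6]
finger_gap: 44.0
grasp_force: 0.0
```

Emit:
step_arm:
  commands:
    - {"translation": [0,0,0.7],"dr": [0,0,0]}
    - {"translation": [0,0,0.5],"dr": [0,0,0]}
    - {"translation": [0,0,0],"dr": [0,0,0]}
    - {"translation": [0,0,0],"dr": [0,0,0]}

```text
clock: 14.15
position: [427.1, 75.7, 202.2]
orientation: [-0.026, 0.013, 1.0, 0.0]
force: [-0.1, 0.7, -0.2]
finger_gap: 44.1
grasp_force: 0.0
```

```bash
python3 m.py b
```

```text
st 14.15 [427.07  75.68 202.21] [-0.03  0.01  1.    0.  ] [ 0.58  0.26 -1.    2.04  0.23  1.02  1.01] [-0.1   0.74 -0.23]
top block 81 [387.06 104.13  62.03] ((387.80511474609375, 107.0394287109375), (50.07987976074219, 23.977983474731445), 31.561887741088867) slope -0.002041344418163453
scene handletop 51 [422.71  76.6  151.73] ((426.40826416015625, 74.74948120117188), (13.347345352172852, 61.7320442199707), 87.85157012939453) slope -0.003687487585232133
scene sleevetop 201 [524.93  80.8  108.73] ((533.2069702148438, 73.05497741699219), (64.59354400634766, 47.96967697143555), 87.86790466308594) slope 0.019745030098655407
scene block 416 [409.41  86.14  61.62] ((421.8131103515625, 79.4544448852539), (61.40135955810547, 102.9066162109375), 77.9783706665039) slope 0.0013243919170838785
wrist handletop 95 [443.52  75.3  155.  ] ((444.9676208496094, 74.35114288330078), (6.55064058303833, 16.97562026977539), 88.67292785644531) slope -0.05725665094234379
wrist sleevetop 1713 [518.31  72.75 111.73] ((523.6947021484375, 72.40785217285156), (62.877708435058594, 27.385478973388672), 88.6869125366211) slope 0.17706536435856665
wrist block 4223 [405.39  86.36  64.12] ((421.7602233886719, 79.25419616699219), (60.005653381347656, 98.12895965576172), 77.48643493652344) slope 0.0013609845357313167
```

View pics/b_wrist.png

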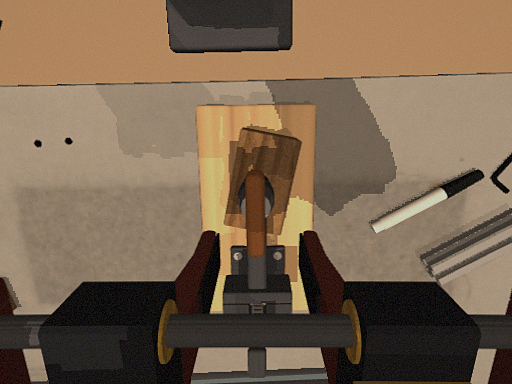

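The wrist view shows the handle at (256,220), between the fingers and nearly centred. I'll correct by about 1–2 mm and go down.

Emit:
step_arm:
  commands:
    - {"translation": [-0.06,-0.04,0.3],"dr": [0,0,0]}
    - {"translation": [0,0,0.5],"dr": [0,0,0]}
    - {"translation": [0,0,0.4],"dr": [0,0,0]}
    - {"translation": [0,0,0.3],"dr": [0,0,0]}
    - {"translation": [0,0,0.3],"dr": [0,0,0]}
    - {"translation": [0,0,0.2],"dr": [0,0,0]}
    - {"translation": [0,0,0.1],"dr": [0,0,0]}
    - {"translation": [0,0,0],"dr": [0,0,0]}

```text
clock: 14.97
position: [425.9, 74.6, 138.9]
orientation: [-0.026, 0.012, 1.0, 0.0]
force: [-0.0, -0.0, 0.1]
finger_gap: 43.8
grasp_force: 0.0
```

Emit:
step_arm:
  commands:
    - {"translation": [0,0,0.08],"dr": [0,0,0]}
    - {"translation": [0,0,0.05],"dr": [0,0,0]}
    - {"translation": [0,0,0],"dr": [0,0,0]}
  jaw: 0.5
  grip_force: 8

```text
clock: 15.22
position: [426.3, 74.5, 135.7]
orientation: [-0.025, 0.012, 1.0, 0.0]
force: [-0.7, -0.4, 0.1]
finger_gap: 27.5
grasp_force: 0.0
```

Emit:
step_arm:
  commands:
    - {"translation": [0,0,0],"dr": [0,0,0]}
    - {"translation": [0,0,0],"dr": [0,0,0]}
    - {"translation": [0,0,0],"dr": [0,0,0]}
    - {"translation": [0,0,0],"dr": [0,0,0]}
  jaw: 1

```text
clock: 15.55
position: [426.2, 73.6, 135.7]
orientation: [-0.025, 0.012, 1.0, -0.0]
force: [0.2, -4.3, 2.2]
finger_gap: 14.2
grasp_force: 8.0
```

Run:
```python
from h import *
from rig import robot
s=robot.read_state();print({k:np.round(s[k],3) for k in('clock','position','joint_pos','force','moment','finger_gap','grasp_force')})
c=robot.capture('scene');W=cloud(c);cv2.imwrite('pics/g.png',cv2.resize(c['image'][150:270,190:330],(560,480),interpolation=cv2.INTER_CUBIC))
```

```text
{'clock': np.float64(15.55), 'position': array([426.206,  73.571, 135.71 ]), 'joint_pos': array([ 0.502,  0.361, -0.94 ,  2.112,  0.35 ,  0.889,  0.902]), 'force': array([ 0.159, -4.299,  2.224]), 'moment': array([-0.913, -0.202,  0.191]), 'finger_gap': np.float64(14.217), 'grasp_force': np.float64(8.006)}
```

View pics/g.png

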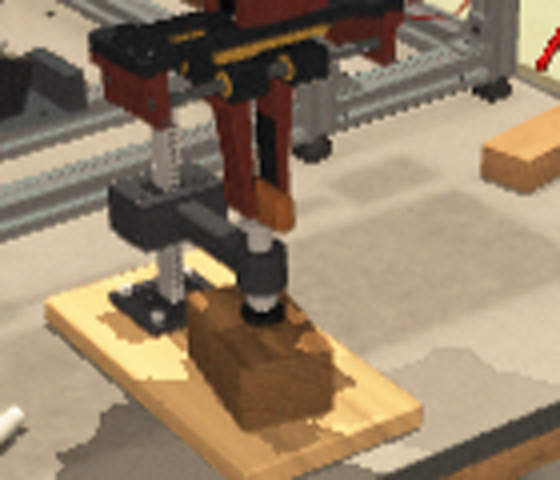

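The handle is gripped, but the −4 N side force shows an offset of about 1 mm. I'll relieve that first, then grip firmly.

Emit:
step_arm:
  commands:
    - {"translation": [0,-0.035,0],"dr": [0,0,0]}
    - {"translation": [0,0,0],"dr": [0,0,0]}
    - {"translation": [0,0,0],"dr": [0,0,0]}

```text
clock: 15.85
position: [426.2, 73.5, 135.7]
orientation: [-0.025, 0.012, 1.0, 0.0]
force: [-0.1, -2.7, 1.5]
finger_gap: 14.1
grasp_force: 8.0
```

Emit:
step_arm:
  commands:
    - {"translation": [0,0,0],"dr": [0,0,0]}
    - {"translation": [0,0,0],"dr": [0,0,0.05]}
    - {"translation": [0,0,0],"dr": [0,0,0.05]}
    - {"translation": [0,0,0],"dr": [0,0,0.05]}
    - {"translation": [0,0,0],"dr": [0,0,0.05]}
  grip_force: 30

```text
clock: 16.27
position: [426.2, 73.6, 135.7]
orientation: [-0.025, 0.091, 0.996, -0.002]
force: [0.8, -2.8, 3.0]
finger_gap: 13.7
grasp_force: 30.0
```

Emit:
step_arm:
  commands:
    - {"translation": [0,-0.02,0],"dr": [0,0,0.1]}
    - {"translation": [0,-0.02,0],"dr": [0,0,0.1]}
    - {"translation": [0,0,0],"dr": [0,0,0.1]}
    - {"translation": [0,0,0],"dr": [0,0,0.1]}
    - {"translation": [0,0,0],"dr": [0,0,0.1]}

```text
clock: 16.68
position: [426.4, 73.7, 136.0]
orientation: [-0.024, 0.284, 0.958, -0.005]
force: [-1.1, 0.6, 3.2]
finger_gap: 13.8
grasp_force: 30.0
```

Emit:
step_arm:
  commands:
    - {"translation": [0,0,0],"dr": [0,0,0.1]}
    - {"translation": [0,0,0],"dr": [0,0,0.1]}
    - {"translation": [0,0,0],"dr": [0,0,0.1]}
    - {"translation": [0,0,0],"dr": [0,0,0.1]}
    - {"translation": [0,0,0],"dr": [0,0,0.1]}

```text
clock: 17.1
position: [426.7, 73.8, 136.2]
orientation: [-0.022, 0.466, 0.885, -0.01]
force: [0.4, 0.4, 4.7]
finger_gap: 13.8
grasp_force: 30.0
```

Run:
```python
from h import *
from rig import robot
s=robot.read_state();print({k:np.round(s[k],3) for k in('clock','position','joint_pos','force','moment','finger_gap','grasp_force')})
c=robot.capture('scene');W=cloud(c);P=W.reshape(-1,3)
m=np.isfinite(P).all(1)&(abs(P[:,0]-530)<30)&(abs(P[:,1]-72)<40)&(abs(P[:,2]-111)<12)
print(np.median(P[m],0))
```

```text
{'clock': np.float64(17.1), 'position': array([426.682,  73.84 , 136.181]), 'joint_pos': array([ 0.342,  0.303, -0.738,  2.121,  0.242,  0.853,  0.059]), 'force': array([0.367, 0.421, 4.675]), 'moment': array([ 0.281, -0.213,  0.119]), 'finger_gap': np.float64(13.793), 'grasp_force': np.float64(29.999)}
[524.37582517  76.85595884 108.40705081]
```

Emit:
step_arm:
  commands:
    - {"translation": [0,0,-0.01],"dr": [0,0,0.1]}
    - {"translation": [0,0,-0.01],"dr": [0,0,0.1]}
    - {"translation": [0,0,-0.01],"dr": [0,0,0.1]}
    - {"translation": [0,0,-0.01],"dr": [0,0,0.1]}
    - {"translation": [0,0,-0.005],"dr": [0,0,0.1]}

```text
clock: 17.57
position: [427.1, 73.8, 137.0]
orientation: [-0.02, 0.629, 0.777, -0.013]
force: [4.6, 1.0, -4.8]
finger_gap: 13.6
grasp_force: 30.0
```

Emit:
step_arm:
  commands:
    - {"translation": [0,0,-0.005],"dr": [0,0,0.1]}
    - {"translation": [0,0,-0.005],"dr": [0,0,0.1]}
    - {"translation": [0,0,-0.005],"dr": [0,0,0.1]}
    - {"translation": [0,0,0],"dr": [0,0,0]}

```text
clock: 17.9
position: [427.3, 73.8, 137.3]
orientation: [-0.018, 0.716, 0.698, -0.016]
force: [5.8, 2.4, -7.8]
finger_gap: 13.5
grasp_force: 30.0
```

Run:
```python
from h import *
from rig import robot
s=robot.read_state();print({k:np.round(s[k],3) for k in('clock','position','orientation','joint_pos','force','moment')})
q=s['orientation'];print('yaw',2*np.degrees(np.arctan2(q[2],q[1])))
s,c,W=wrist(robot);a=c['image'];b=robot.capture('scene')['image']
cv2.imwrite('pics/t.png',np.hstack([cv2.resize(a,(400,400)),cv2.resize(b[190:250,220:280],(400,400),interpolation=cv2.INTER_CUBIC)]))
```

```text
{'clock': np.float64(17.9), 'position': array([427.304,  73.794, 137.25 ]), 'orientation': array([-0.018,  0.716,  0.698, -0.016]), 'joint_pos': array([ 0.241,  0.277, -0.617,  2.125,  0.186,  0.841, -0.515]), 'force': array([ 5.775,  2.403, -7.841]), 'moment': array([ 0.638, -1.329, -0.16 ])}
yaw 88.54022576206135
```

View pics/t.png

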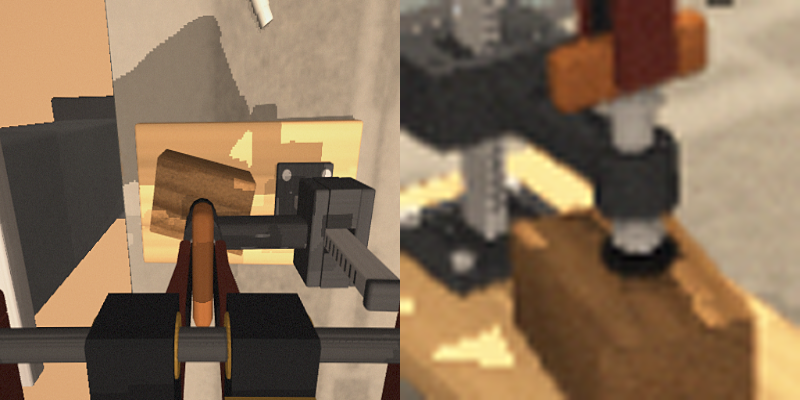

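In the picture the handle (left half, 203,260) is still aligned with the fingers after 90°. The pad (right half, 640,255) sits on the block. I'll relieve the small pull first, then finish the turn.

Emit:
step_arm:
  commands:
    - {"translation": [0,0.03,0.02],"dr": [0,0,0]}
    - {"translation": [0,0,0.01],"dr": [0,0,0]}
    - {"translation": [0,0,0],"dr": [0,0,0.05]}
    - {"translation": [0,0,0],"dr": [0,0,0.1]}
    - {"translation": [0,0,0],"dr": [0,0,0.1]}
    - {"translation": [0,0,0],"dr": [0,0,0.07]}
    - {"translation": [0,0,0],"dr": [0,0,0]}
    - {"translation": [0,0,0],"dr": [0,0,0]}

```text
clock: 18.67
position: [427.5, 73.6, 136.9]
orientation: [-0.016, 0.796, 0.604, -0.018]
force: [1.2, 5.7, 3.4]
finger_gap: 13.5
grasp_force: 30.0
```

Run:
```python
from h import *
from rig import robot
s=robot.read_state();print({k:np.round(s[k],3) for k in('clock','position','orientation','force','moment')})
q=s['orientation'];print('yaw',2*np.degrees(np.arctan2(q[2],q[1])))
```

```text
{'clock': np.float64(18.667), 'position': array([427.461,  73.582, 136.932]), 'orientation': array([-0.016,  0.796,  0.604, -0.018]), 'force': array([1.174, 5.705, 3.369]), 'moment': array([ 1.334, -0.416, -0.132])}
yaw 74.397734965224
```

The handle has turned 1.82 rad in total. Next I'll open, back out along the tool axis and check.

Emit:
step_arm:
  commands:
    - {"translation": [0,0,0],"dr": [0,0,0]}
    - {"translation": [0,0,0],"dr": [0,0,0]}
    - {"translation": [0,0,0],"dr": [0,0,0]}
    - {"translation": [0,0,0],"dr": [0,0,0]}
  jaw: 0

```text
clock: 19.0
position: [426.2, 71.5, 136.1]
orientation: [-0.016, 0.797, 0.603, -0.02]
force: [-0.8, -0.3, -0.7]
finger_gap: 37.2
grasp_force: 0.0
```

Emit:
step_arm:
  commands:
    - {"translation": [0,0,-0.2],"dr": [0,0,0]}
    - {"translation": [0,0,-0.5],"dr": [0,0,0]}
    - {"translation": [0,0,-0.7],"dr": [0,0,0]}
    - {"translation": [0,0,-0.8],"dr": [0,0,0]}
    - {"translation": [0,0,-0.8],"dr": [0,0,0]}
    - {"translation": [0,0,-0.6],"dr": [0,0,0]}
    - {"translation": [0,0,-0.3],"dr": [0,0,0]}
    - {"translation": [0,0,0],"dr": [0,0,0]}

```text
clock: 19.67
position: [433.8, 72.3, 255.2]
orientation: [-0.015, 0.797, 0.603, -0.018]
force: [0.4, -0.1, 0.0]
finger_gap: 44.1
grasp_force: 0.0
```

Emit:
step_arm:
  commands:
    - {"translation": [0,-0.6,0],"dr": [0,0,0]}
    - {"translation": [0.3,0.8,0],"dr": [0,0,0]}
    - {"translation": [0,0.8,0],"dr": [0,0,0]}
    - {"translation": [0,0.8,0],"dr": [0,0,0]}
    - {"translation": [0,0.8,0],"dr": [0,0,0]}
    - {"translation": [0,0.8,0],"dr": [0,0,0]}
    - {"translation": [0,0,0],"dr": [0,0,0]}

```text
clock: 20.25
position: [535.6, 51.0, 246.0]
orientation: [-0.016, 0.798, 0.602, -0.02]
force: [-0.2, -0.7, 0.6]
finger_gap: 43.9
grasp_force: 0.0
```

```bash
python3 m.py z
```

```text
st 20.25 [535.65  50.95 245.99] [-0.02  0.8   0.6  -0.02] [ 0.24  0.31 -0.54  1.79  0.15  1.14 -0.63] [-0.19 -0.69  0.58]
top handletop 59 [425.68  73.94 155.98] ((426.09503173828125, 73.84361267089844), (61.83076858520508, 10.601064682006836), 75.01813507080078) slope -0.022131389550668887
top block 427 [401.62  83.72  62.9 ] ((419.8153076171875, 78.83338928222656), (60.20661926269531, 98.4511489868164), 77.55168151855469) slope -0.0026651788559637693
scene handletop 105 [424.81  75.06 152.48] ((425.2192687988281, 74.84661865234375), (59.4714241027832, 14.082121849060059), 71.77922058105469) slope 0.03180320362067444
scene sleevetop 191 [526.36  83.87 108.47] ((534.4811401367188, 72.99586486816406), (64.00850677490234, 48.200721740722656), 89.28661346435547) slope 0.011309764464555496
scene block 416 [409.55  86.3   61.71] ((421.48236083984375, 78.90184020996094), (61.9653205871582, 99.72494506835938), 77.346435546875) slope 0.0012200205835488911
wrist handletop 660 [427.91  76.66 156.43] ((426.5982360839844, 73.99858856201172), (60.239139556884766, 11.822093963623047), 76.42514038085938) slope -0.03396792001025113
wrist sleevetop 2304 [539.59  83.16 111.21] ((534.4879760742188, 72.25308990478516), (63.39950942993164, 49.0321044921875), 89.06236267089844) slope -0.03931783120303467
wrist block 2323 [432.06  92.84  63.93] ((422.1127014160156, 78.40896606445312), (60.67362594604492, 98.80027770996094), 77.2896957397461) slope -0.0017989337704579105
```

```bash
python3 -c "
from rig import robot
print(robot.finish_job())"
```

```text
the job is handed in; nothing more can be done
None
```

I clamped the block and handed the job in; no verdict came back. The arm was jammed on the bar at about 15 N, the handle turned 1.82 rad clockwise and released, and the block had not measurably moved. I could not measure the spring directly: I estimate 3.3 to 3.8 mm of its 5 mm travel.

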